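# Pin the towing eye into the jaw at the parts market

## Robot

A 6-joint arm with a two-finger parallel gripper is mounted at the origin on the work surface. World frame = base frame: x ahead of the robot, y to its left, z up, the work surface at z = 0. Lengths are in m, angles in rad, forces in N, time in s.
With the tool pointing down it reaches from about 0.35 to 0.775 m from the base axis. Payload 5.5 kg.
Tool frame: the origin (TCP) lies at the very end of the fingers, on their centre line; the grasp point (between the pads) lies 19 mm behind it; z points along the fingers, y is the direction in which the jaws open and shut (so a half turn about z gives the same grasp; the last joint's range is limited). The gripper opens to 85 mm and grips with 20 to 120 N. Pads are 22 mm wide; open, the fingers measure 114 mm over their backs; the gripper's body (76 mm by 85 mm) begins 54 mm behind the grasp point. The pads swing forward as they close: fully open they stand 13 mm farther back than shut.
Start: joints at [0.986, 0.313, 0.046, 1.304, 0, 1.431], TCP at [0.247, 0.519, 0.231] pointing down, gripper open.
Joint ranges: [-2.76, 2.76], [-0.86, 1.69], [-1.03, 1.26], [-2.2, 2.34], [-1.47, 1.5], [-3.14, 3.14]. Speed limits (rad/s): [2.57, 2.57, 3.14, 3.14, 3.14, 3.14].

## Interface

Orientations are given as a unit quaternion [w, x, y, z].
In Python, from workcell import get_state, imaging, env, spotter gives the robot as it stands.
- The arm moves only by the tool play_rows, never from a script. Its argument "moves" is a list of rows, each an object with "claw": the finger opening in cm, from 0 to 8.54; "delta_pos": the shift along the tool's x, y, z in cm, a list of three; "twist": the turn about the tool's z in degrees. A call has 1 to 12 rows; each row is the pose to reach, as a shift and turn from the pose commanded when the call began, along the tool's axes at that moment; what a row does not reach only later rows make up. A row lasts 1/8 s, in which the tool goes at most 62.5 mm and 10.7 degrees, less where a joint would pass 70% of its speed; a pose out of reach is approached as far as the arm can. A call with a gripper value outside its range is refused whole. The fingers move at their own pace and stop on an object; "force" is the grip in N (left out, the last holds). Time passes only in rows, so rows that repeat a pose let the fingers close. It gives the time, the measured TCP pose, the force and the opening at its end, in the units of the state.
- get_state(): the state, without advancing time (a new reading comes with each control period).
- imaging.read_camera(name): name is "scene" or "top"; returns the picture (480x640x3 uint8, red, green, blue); there is no depth.
- imaging.camera_info(name): a dict with "fx", "fy", "cx", "cy" (pixels), "world_to_cam" (4x4, takes a point from world to camera coordinates). Camera axes: x right, y down, z forward; pixel columns grow to the right and rows downward; lengths in m; the calibration is good to about 2 mm. A picture is of the moment at which its call begins. camera_info takes no time and is no camera call.
- env.hand_in(): hands the job in, once; it reports no verdict.
Trained networks look in the newest picture that a camera, given by its name, has taken for a name from the list of things; names that differ only in an ending like _2 or _b are one class to them, and where a whole thing is asked for, a point or a joint stands for the part that bears it (a point fixed in the world has none). Each returns a list of dicts, best first, with "conf" (0 to 1); they miss things now and then, are a little off and sometimes report something else, mostly with a low value. They report only what shows in the picture. A call takes as long as a camera call. They do not tell look-alikes from the thing itself.
- spotter.spot_in(camera, query): "extent" ([left, top, right, bottom] in pixels, round what is visible of it).
The state is a dict: "clock": time; "joint_pos": joint angles; "qvel": joint speeds; "tau": joint torques, N m; "tcp_pos": TCP position; "orientation": TCP orientation; "wrist_force": force on the tool from outside, world axes, zero at the start; "ft_torque": the same for the moment, N m; "finger_gap": finger opening in m.
Only numpy, scipy, OpenCV 4.12 (cv2) and the standard library are available. Lean on these libraries where they do the work, as an engineer would, in place of code of your own. Each camera call takes 0.05 s, during which the arm holds its last target. There are 200 camera calls.

## Task

Take the quick-release pin (the one with the square head and a spring button on two opposite sides) out of the pin rack with both its buttons squeezed in, and slide it down through the lined-up holes of the towing jaw and the eye until its collar rests on the jaw. Then let go so that the buttons spring out and the balls lock it there. Leave the round-knobbed pin in the rack.

Things in the scene. Friction and masses are not known exactly. Their poses are not given: they have to be found in the camera images.
- pin: Quick-release pin, 0.32 kg, upright in one of the rack's two bores. Origin: underside of its 52 mm round collar, z up. Collar z 0 to 6 mm; square 30 mm head, z 6 to 56; dark buttons on its +y and -y sides (18 wide, 26 tall, centre z 34, 5 proud: 40 mm over both). Shank below: 20 mm thick, 78 long, last 18 tapering to a 6 mm nose. A grip across y at z 34 squeezes the buttons. Yaw varies.
- button (a joint): Press of both buttons (they move together), m: 0 = out, 0.005 = flush with the head. Spring 4 N a side, 8 N when flush; a grip of 20 N or more does it; they spring back when let go. Two balls centred 52 mm below the collar stand out along y, 38 mm over both; flush buttons draw them in to 20 mm. With the balls out the pin cannot pass the jaw's holes.
- jaw_hole (a point): Centre of the hole's mouth on the upper face of the towing jaw's top plate, 105 mm above the table, z up. The jaw is a fixed steel fork of two 8 mm plates, 84 x 80 mm, with a 14 mm drawbar eye between; all holes lined up, vertical, 32 mm wide. Top face to underside of the lower plate: 34 mm; 53 mm free below. Nothing on it rises above the top plate. Place and yaw vary.
- plain_pin: Bystander in the rack's other bore (which one varies): same collar and shank, no buttons, a round black 34 mm knob, 53 mm high; origin under its collar. Rack: fixed plywood board 12 mm thick, top 95 mm above the table, bores 42 mm wide, 120 mm apart; the pins lift straight out. Also fixed nearby: finned engine cylinder 107 mm tall, gauge 65 mm, tail lamp 50 mm.
Mind the look-alikes: they are no part of the job. What is shaped like the pin but yellow is not meant.

How it is judged:
On the way:
1. the pin is slid down into the jaw's holes with its buttons squeezed (horizontal distance between pin and jaw_hole below 0.012 m and z of pin in the frame of jaw_hole below 0.05 m and value of joint button above 0.0025 m), for 0.05 s.
At the end, for the whole second after the job is handed in: The quick-release pin stands upright (within 10 degrees) in the jaw's hole (within 12 mm), its collar on the jaw's top plate (within 8 mm), its buttons back out (within 1.5 mm) so that the balls lock below the lower plate, at rest (horizontal distance between pin and jaw_hole below 0.012 m and z of pin in the frame of jaw_hole between -0.006 and 0.008 m and angle between pin's own z axis and vertical below 0.17 rad and value of joint button below 0.0015 m and linear speed of pin below 0.03 m/s); the robot touches nothing.
It fails at once if the round-knobbed pin is taken out of its place in the rack (moved more than 40 mm) (distance of plain_pin from where it was at the start of the episode above 0.04 m).
It also fails if it takes over 40 s, if anything falls off the work surface, if the arm or the gripper's body presses on something with over 40 N, if the wrist force passes 120 N, or if a joint passes its speed limit or range.

## Working session

There is one attempt and no reset: what is moved stays moved. The work goes in short steps, Python scripts to look and compute and a tool call to move; the robot and the scene stay as the last step left them, time stands still between calls to the robot, and variables do not carry over. Pictures are saved under pics/ and viewed, about 8 in all and at most 12, crops included, and the job is handed in when it is done.

Besides the shell and the picture viewer there is one more tool, called after "Emit:" as a command line: name --argument value ..., lists and objects as JSON in quotes. play_rows: Moves the arm, as the interface text tells. Its arguments: {"type":"object","properties":{"moves":{"type":"array"},"force":{"type":"number"}},"required":["moves"]}

```bash
mkdir -p pics; python3 - <<'E'
from workcell import get_state, imaging, env, spotter
import cv2, numpy as np
for c in ("scene","top"):
    im=imaging.read_camera(c); cv2.imwrite(f"pics/{c}0.png",im[:,:,::-1])
    i=imaging.camera_info(c); print(c,i["fx"],i["cx"],i["cy"]); print(np.round(i["world_to_cam"],3))
    for q in ("pin","plain_pin","jaw_hole"):
        try: print(c,q,[(np.round(d["extent"]).astype(int).tolist(),round(d["conf"],2)) for d in spotter.spot_in(c,q)])
        except Exception as e: print(q,e)
s=get_state(); print(s["clock"],s["tcp_pos"],s["orientation"])
E
```

```text
scene 484.9641204327216 316.9479106194511 251.89697247168314
[[ 0.408  0.913  0.012 -0.207]
 [ 0.77  -0.337 -0.543 -0.381]
 [-0.491  0.231 -0.84   1.382]
 [ 0.     0.     0.     1.   ]]
scene pin [([208, 255, 234, 288], 0.92), ([130, 269, 162, 312], 0.82), ([229, 318, 252, 353], 0.69)]
scene plain_pin [([256, 229, 281, 257], 0.75)]
scene jaw_hole [([350, 186, 479, 306], 0.59)]
top 439.52480841273234 322.3176424186998 235.3711257762103
[[-0.014 -1.    -0.006 -0.053]
 [-0.994  0.014 -0.112  0.579]
 [ 0.113  0.004 -0.994  0.965]
 [ 0.     0.     0.     1.   ]]
top pin [([454, 263, 483, 284], 0.9), ([389, 240, 416, 268], 0.8)]
top plain_pin [([334, 259, 360, 284], 0.73)]
top jaw_hole [([160, 168, 255, 304], 0.55)]
0.4 [0.24740213 0.51900916 0.23116265] [-4.37947975e-05  2.20577186e-01  9.75369516e-01 -1.05201424e-04]
```

View pics/scene0.png

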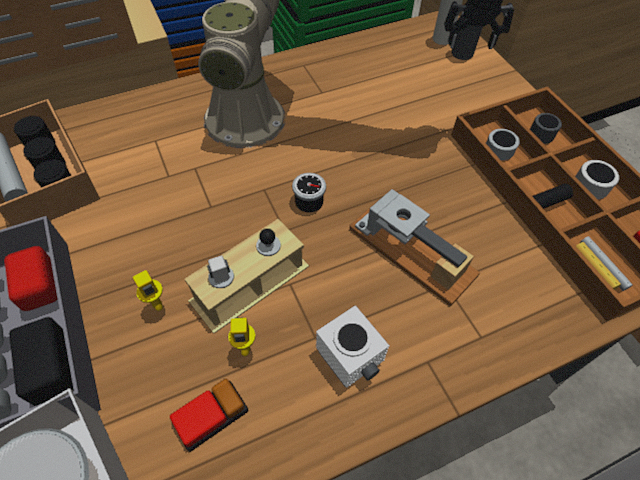

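View pics/top0.png

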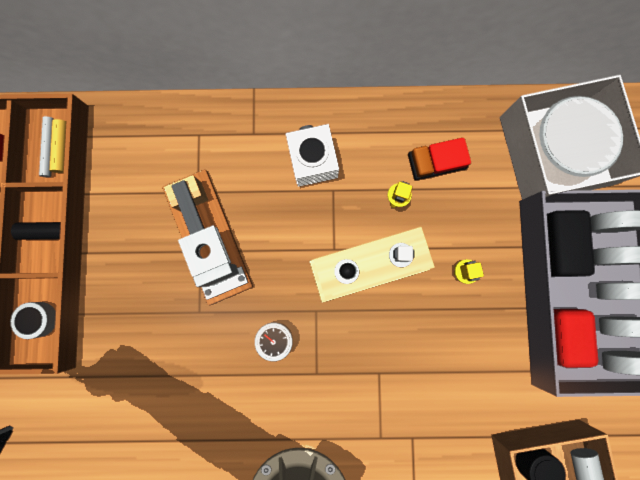

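The scene view shows the silver pin at (219,270), the knobbed pin at (268,238), two yellow look-alikes, and the jaw hole at (404,214). In the top view the pin is at (402,255) and the hole at (203,252). I'll make one close-up composite.

```bash
cat > h.py <<'E'
import numpy as np
from workcell import imaging
def proj(c,p):
    i=imaging.camera_info(c);P=np.array(i["world_to_cam"])@np.append(p,1)
    return np.array([i["fx"]*P[0]/P[2]+i["cx"],i["fy"]*P[1]/P[2]+i["cy"]])
def ray(c,u,v):
    i=imaging.camera_info(c);T=np.array(i["world_to_cam"]);R=T[:3,:3]
    return -R.T@T[:3,3], R.T@np.array([(u-i["cx"])/i["fx"],(v-i["cy"])/i["fy"],1])
def atz(c,u,v,z):
    o,d=ray(c,u,v);return o+d*(z-o[2])/d[2]
E
python3 - <<'E'
import cv2,numpy as np
from h import *
t=cv2.imread("pics/top0.png");s=cv2.imread("pics/scene0.png")
def cr(im,u,v,r=24):return cv2.resize(im[v-r+6:v+r-6,u-r:u+r],(400,300),interpolation=cv2.INTER_CUBIC)
cv2.imwrite("pics/c0.png",np.vstack([np.hstack([cr(t,402,255),cr(s,219,270)]),np.hstack([cr(t,203,252),cr(s,404,214)])]))
print("hole",atz("top",203,252,.105),atz("scene",404,214,.105))
print("headtop",atz("top",402,254,.157),atz("scene",217,263,.157))
print("plain",atz("top",347,271,.15))
E
```

```text
hole [0.5387738  0.18918426 0.105     ] [0.54461095 0.19246085 0.105     ]
headtop [ 0.525094  -0.2186279  0.157    ] [ 0.53488107 -0.22549533  0.157     ]
plain [ 0.4933811  -0.10980068  0.15      ]
```

View pics/c0.png

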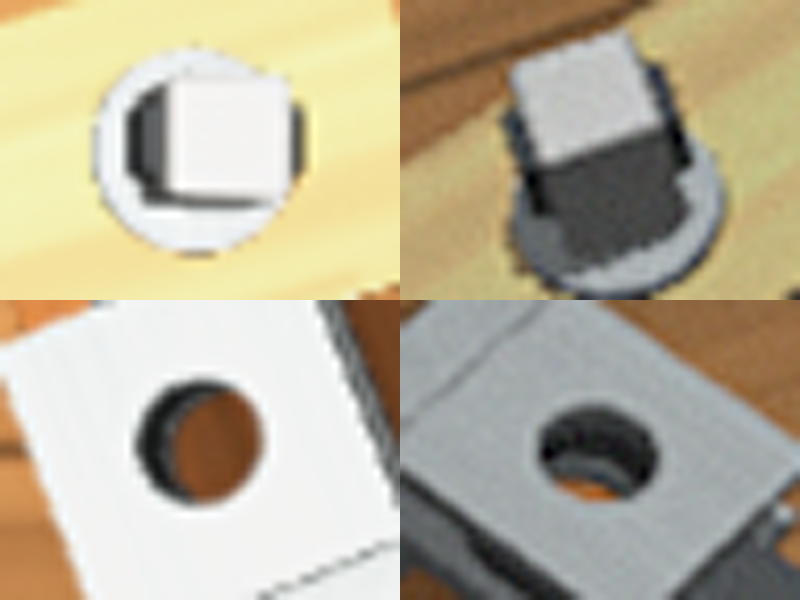

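The top crop shows the head-top square centred near (406,253.6), the collar near (401.5,255) and the buttons on its ±y sides. The hole is at about (203,251). The scene crop shows the head top near (217,264) and the hole near (404,214).

```bash
cat >> h.py <<'E'
def tri(obs):
    A=np.zeros((3,3));b=np.zeros(3)
    for c,u,v in obs:
        o,d=ray(c,u,v);d=d/np.linalg.norm(d);M=np.eye(3)-np.outer(d,d);A+=M;b+=M@o
    return np.linalg.solve(A,b)
E
python3 - <<'E'
from h import *
from workcell import get_state
from scipy.spatial.transform import Rotation as R
f=lambda x,y,u,v:((x+.5)/8.333-.5+u-24,(y+.5)/8.333-.5+v-18)
T=[f(*p,402,255) for p in [(172,76),(298,76),(290,200),(166,196)]]
S=[f(*p,219,270) for p in [(110,75),(228,32),(260,130),(145,165)]]
for c,Q in(("top",T),("scene",S)):
    W=np.array([atz(c,*q,.151) for q in Q]);print(c,W.mean(0),[round(float(np.degrees(np.arctan2(*(W[(k+1)%4]-W[k])[1::-1]))),1) for k in range(4)],np.linalg.norm(W[1]-W[0]),np.linalg.norm(W[2]-W[1]))
t=np.mean(T,0);s=np.mean(S,0);print("head tri",tri([("top",*t),("scene",*s)]))
print("collar",atz("top",*f(196,150,402,255),.101))
a=f(200,142,203,252);b=f(198,152,404,214)
print("hole",tri([("top",*a),("scene",*b)]),atz("top",*a,.105),atz("scene",*b,.105))
s=get_state();q=s["orientation"];print(R.from_quat([*q[1:],q[0]]).as_matrix().round(3),s["joint_pos"])
E
```

```text
top [ 0.52742303 -0.22639022  0.151     ] [-90.8, 174.2, 87.3, -4.7] 0.030079825508776692 0.029740421840680036
scene [ 0.53210267 -0.22590002  0.151     ] [90.7, -3.2, -93.4, -179.7] 0.028917023357815395 0.028753064008633512
head tri [ 0.52806085 -0.22657363  0.1451884 ]
collar [ 0.52774564 -0.22655066  0.101     ]
hole [0.54219017 0.191532   0.10300404] [0.54173173 0.19015651 0.105     ] [0.54352789 0.19135713 0.105     ]
[[-0.903  0.43  -0.   ]
 [ 0.43   0.903 -0.   ]
 [ 0.    -0.    -1.   ]] [9.86379758e-01 3.13358836e-01 4.59288876e-02 1.30359417e+00
 7.39740162e-06 1.43119215e+00]
```

Emit:
play_rows --moves '[{"claw": 8.5, "delta_pos": [-57.5, -55.2, 0], "twist": -23}, {"claw": 8.5, "delta_pos": [-57.5, -55.2, 0], "twist": -23}, {"claw": 8.5, "delta_pos": [-57.5, -55.2, 0], "twist": -23}, {"claw": 8.5, "delta_pos": [-57.5, -55.2, 0], "twist": -23}, {"claw": 8.5, "delta_pos": [-57.5, -55.2, 0], "twist": -23}, {"claw": 8.5, "delta_pos": [-57.5, -55.2, 0], "twist": -23}, {"claw": 8.5, "delta_pos": [-57.5, -55.2, 0], "twist": -23}, {"claw": 8.5, "delta_pos": [-57.5, -55.2, 0], "twist": -23}, {"claw": 8.5, "delta_pos": [-57.5, -55.2, 0], "twist": -23}, {"claw": 8.5, "delta_pos": [-57.5, -55.2, 0], "twist": -23}, {"claw": 8.5, "delta_pos": [-57.5, -55.2, 0], "twist": -23}, {"claw": 8.5, "delta_pos": [-57.5, -55.2, 0], "twist": -23}]' --force 50

```text
clock: 1.9
tcp_pos: [0.5107, -0.179, 0.2315]
orientation: [0.0, 0.022, 1.0, -0.0]
wrist_force: [1.2, -0.0, 0.1]
finger_gap: 0.0849
```

Emit:
play_rows --moves '[{"claw": 8.5, "delta_pos": [-2.0, -4.7, 0], "twist": 0}, {"claw": 8.5, "delta_pos": [-2.0, -4.7, 0], "twist": 0}, {"claw": 8.5, "delta_pos": [-2.0, -4.7, 0], "twist": 0}, {"claw": 8.5, "delta_pos": [-2.0, -4.7, 0], "twist": 0}]'

```text
clock: 2.4
tcp_pos: [0.5278, -0.2233, 0.2316]
orientation: [-0.0, 0.021, 1.0, 0.0]
wrist_force: [-0.3, -0.7, -0.7]
finger_gap: 0.0851
```

```bash
python3 - <<'E'
from workcell import get_state,imaging
import cv2,numpy as np
s=get_state();print(s["tcp_pos"],s["clock"],s["wrist_force"])
a=imaging.read_camera("scene")[:,:,::-1];b=imaging.read_camera("top")[:,:,::-1]
f=lambda im,u,v:cv2.resize(im[v-60:v+60,u-50:u+50],(400,480))
cv2.imwrite("pics/s1.png",np.hstack([f(a,219,250),f(b,402,255)]))
E
```

```text
[ 0.52778433 -0.22331654  0.23156253] 2.4 [-0.26199015 -0.74146849 -0.688023  ]
```

View pics/s1.png

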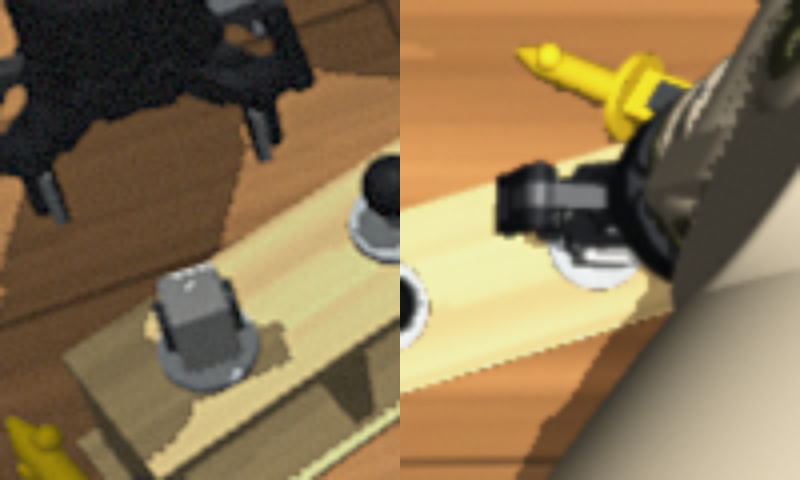

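The gripper sits over the silver pin and the plain pin is untouched. One yellow look-alike on the table has toppled by itself, clear of the work. Descending.

Emit:
play_rows --moves '[{"claw": 8.5, "delta_pos": [-0.1, -0.3, 4], "twist": 0}, {"claw": 8.5, "delta_pos": [-0.1, -0.3, 8], "twist": 0}, {"claw": 8.5, "delta_pos": [-0.1, -0.3, 11], "twist": 0}, {"claw": 8.5, "delta_pos": [-0.1, -0.3, 12.1], "twist": 0}, {"claw": 8.5, "delta_pos": [-0.1, -0.3, 12.1], "twist": 0}, {"claw": 8.5, "delta_pos": [-0.1, -0.3, 12.1], "twist": 0}]'

```text
clock: 3.25
tcp_pos: [0.53, -0.228, 0.1119]
orientation: [0.001, 0.022, 1.0, -0.001]
wrist_force: [-0.1, -0.4, -0.1]
finger_gap: 0.0849
```

Emit:
play_rows --moves '[{"claw": 2, "delta_pos": [0, 0, 0], "twist": 0}, {"claw": 2, "delta_pos": [0, 0, 0], "twist": 0}, {"claw": 2, "delta_pos": [0, 0, 0], "twist": 0}, {"claw": 2, "delta_pos": [0, 0, 0], "twist": 0}, {"claw": 2, "delta_pos": [0, 0, 0], "twist": 0}, {"claw": 2, "delta_pos": [0, 0, 0], "twist": 0}, {"claw": 2, "delta_pos": [0, 0, 0], "twist": 0}, {"claw": 2, "delta_pos": [0, 0, 0], "twist": 0}]' --force 50

```text
clock: 4.25
tcp_pos: [0.5296, -0.2275, 0.1115]
orientation: [0.001, 0.022, 1.0, 0.0]
wrist_force: [-0.4, 2.9, 5.7]
finger_gap: 0.0298
```

Gap is 29.8 mm, so the buttons are flush. Lifting.

Emit:
play_rows --moves '[{"claw": 2, "delta_pos": [0, 0, -2], "twist": 0}, {"claw": 2, "delta_pos": [0, 0, -4], "twist": 0}, {"claw": 2, "delta_pos": [0, 0, -7], "twist": 0}, {"claw": 2, "delta_pos": [0, 0, -10], "twist": 0}, {"claw": 2, "delta_pos": [0, 0, -13], "twist": 0}, {"claw": 2, "delta_pos": [0, 0, -16], "twist": 0}, {"claw": 2, "delta_pos": [0, 0, -16], "twist": 0}, {"claw": 2, "delta_pos": [0, 0, -16], "twist": 0}]'

```text
clock: 5.25
tcp_pos: [0.5284, -0.2274, 0.2685]
orientation: [-0.001, 0.022, 1.0, 0.001]
wrist_force: [-0.6, 0.6, -4.0]
finger_gap: 0.0297
```

```bash
python3 - <<'E'
from workcell import get_state,imaging
import cv2,numpy as np
from h import proj
s=get_state();p=s["tcp_pos"];print(p,s["wrist_force"],s["finger_gap"])
a=imaging.read_camera("scene")[:,:,::-1]
u,v=np.round(proj("scene",p)).astype(int);print(u,v)
for z in(-.015,-.093):print(proj("scene",p+[0,0,z]))
cv2.imwrite("pics/s2.png",cv2.resize(a[max(v-60,0):v+60,max(u-70,0):u+70],None,fx=5,fy=5,interpolation=cv2.INTER_CUBIC))
E
```

```text
[ 0.52844444 -0.22741398  0.2685472 ] [-0.56198757  0.6215928  -4.04320288] 0.029736044972100337
204 227
[206.03206004 231.92877386]
[213.42139776 255.59918975]
```

View pics/s2.png

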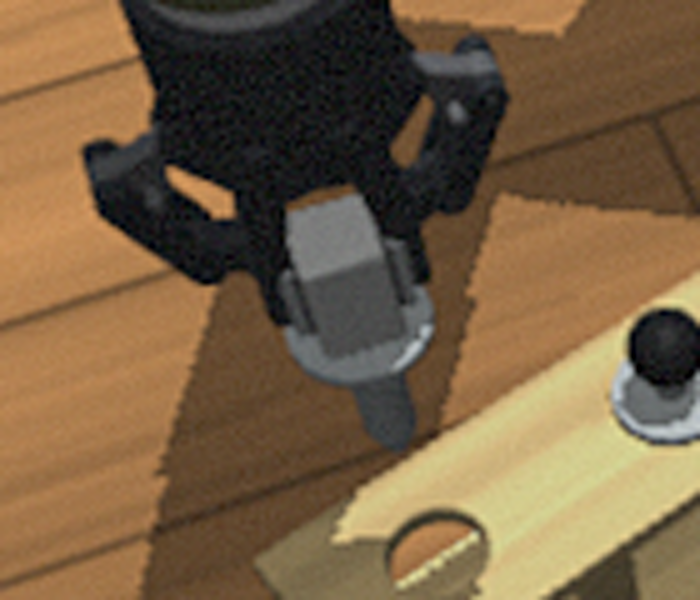

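The pin hangs upright with its balls in, and the nose and collar lie where the TCP predicts. Now moving over the hole.

Emit:
play_rows --moves '[{"claw": 2, "delta_pos": [0, 4, 0], "twist": 0}, {"claw": 2, "delta_pos": [0.1, 9, 0], "twist": 0}, {"claw": 2, "delta_pos": [0.2, 14, 0], "twist": 0}, {"claw": 2, "delta_pos": [0.2, 19, 0], "twist": 0}, {"claw": 2, "delta_pos": [0.3, 24, 0], "twist": 0}, {"claw": 2, "delta_pos": [0.3, 29, 0], "twist": 0}, {"claw": 2, "delta_pos": [0.4, 34, 0], "twist": 0}, {"claw": 2, "delta_pos": [0.4, 38, 0], "twist": 0}, {"claw": 2, "delta_pos": [0.4, 41, 0], "twist": 0}, {"claw": 2, "delta_pos": [0.4, 41.8, 0], "twist": 0}, {"claw": 2, "delta_pos": [0.4, 41.8, 0], "twist": 0}, {"claw": 2, "delta_pos": [0.4, 41.8, 0], "twist": 0}]'

```text
clock: 6.8
tcp_pos: [0.543, 0.189, 0.2698]
orientation: [-0.0, 0.022, 1.0, -0.0]
wrist_force: [0.7, 0.0, -4.0]
finger_gap: 0.0296
```

Emit:
play_rows --moves '[{"claw": 2, "delta_pos": [0, 0, 2.5], "twist": 0}, {"claw": 2, "delta_pos": [0, 0, 5.5], "twist": 0}, {"claw": 2, "delta_pos": [0, 0, 5.5], "twist": 0}, {"claw": 2, "delta_pos": [0, 0, 5.5], "twist": 0}]'

```text
clock: 7.3
tcp_pos: [0.5436, 0.1895, 0.2164]
orientation: [0.001, 0.022, 1.0, 0.0]
wrist_force: [0.4, 0.9, -3.7]
finger_gap: 0.0294
```

```bash
python3 - <<'E'
from workcell import get_state,imaging
import cv2,numpy as np
from h import proj
s=get_state();p=s["tcp_pos"];print(p,s["wrist_force"],s["finger_gap"])
for c in("scene","top"):
  for z in(-.015,-.093):print(c,proj(c,p+[0,0,z]))
  print(proj(c,[.5425,.191,.105]))
a=imaging.read_camera("scene")[:,:,::-1];b=imaging.read_camera("top")[:,:,::-1]
f=lambda im,u,v:cv2.resize(im[v-50:v+50,u-40:u+40],None,fx=5,fy=5,interpolation=cv2.INTER_CUBIC)
cv2.imwrite("pics/s3.png",np.hstack([f(a,404,200),f(b,203,251)]))
E
```

```text
[0.54362664 0.18946845 0.2163966 ] [ 0.35466915  0.89086361 -3.68680701] 0.029383556990019613
scene [410.16874643 185.37359815]
scene [403.95227379 208.96331302]
[402.94941748 213.51213195]
top [188.78210587 245.59536089]
top [200.4393454 248.9803693]
[202.16585146 250.24141572]
```

View pics/s3.png

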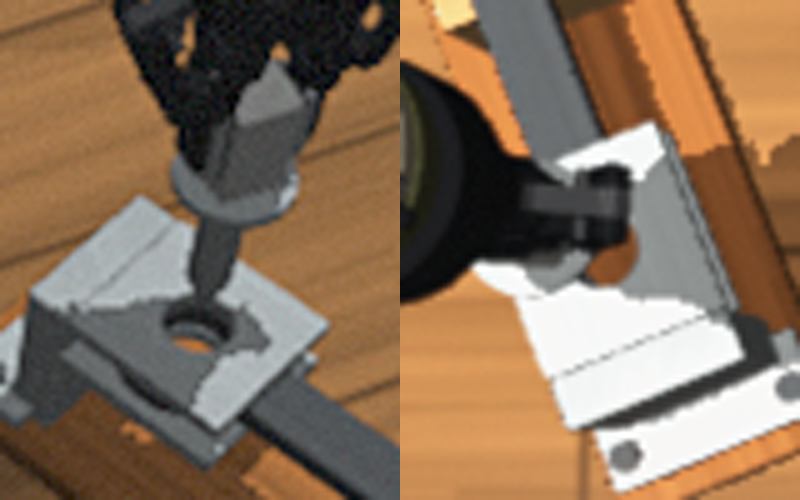

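The nose tip is at (405,210), just above the hole and within 1 px of prediction. Inserting.

Emit:
play_rows --moves '[{"claw": 2, "delta_pos": [0.1, 0.1, 1], "twist": 0}, {"claw": 2, "delta_pos": [0.1, 0.1, 2], "twist": 0}, {"claw": 2, "delta_pos": [0.1, 0.1, 3], "twist": 0}, {"claw": 2, "delta_pos": [0.1, 0.1, 4], "twist": 0}, {"claw": 2, "delta_pos": [0.1, 0.1, 5], "twist": 0}, {"claw": 2, "delta_pos": [0.1, 0.1, 5], "twist": 0}]'

```text
clock: 8.15
tcp_pos: [0.5414, 0.191, 0.1641]
orientation: [-0.001, 0.022, 1.0, -0.0]
wrist_force: [-0.8, -0.2, -3.6]
finger_gap: 0.0293
```

No contact. Continuing down.

Emit:
play_rows --moves '[{"claw": 2, "delta_pos": [0, 0, 1], "twist": 0}, {"claw": 2, "delta_pos": [0, 0, 2], "twist": 0}, {"claw": 2, "delta_pos": [0, 0, 3], "twist": 0}, {"claw": 2, "delta_pos": [0, 0, 3.6], "twist": 0}, {"claw": 2, "delta_pos": [0, 0, 3.9], "twist": 0}, {"claw": 2, "delta_pos": [0, 0, 3.9], "twist": 0}, {"claw": 2, "delta_pos": [0, 0, 3.9], "twist": 0}]'

```text
clock: 9.02
tcp_pos: [0.5425, 0.1912, 0.1267]
orientation: [0.0, 0.022, 1.0, 0.0]
wrist_force: [-0.7, -0.4, -2.9]
finger_gap: 0.0295
```

Emit:
play_rows --moves '[{"claw": 2, "delta_pos": [0, 0, 0.2], "twist": 0}, {"claw": 2, "delta_pos": [0, 0, 0.4], "twist": 0}, {"claw": 2, "delta_pos": [0, 0, 0.4], "twist": 0}, {"claw": 2, "delta_pos": [0, 0, 0.4], "twist": 0}]'

```text
clock: 9.52
tcp_pos: [0.5422, 0.1912, 0.1223]
orientation: [0.0, 0.022, 1.0, 0.0]
wrist_force: [-0.3, -0.1, -4.8]
finger_gap: 0.0294
```

Emit:
play_rows --moves '[{"claw": 2, "delta_pos": [0, 0, 0.1], "twist": 0}, {"claw": 2, "delta_pos": [0, 0, 0.1], "twist": 0}, {"claw": 2, "delta_pos": [0, 0, 0.1], "twist": 0}]'

```text
clock: 9.9
tcp_pos: [0.5423, 0.1912, 0.1215]
orientation: [0.0, 0.022, 1.0, 0.0]
wrist_force: [-1.0, -0.8, -1.6]
finger_gap: 0.0295
```

```bash
python3 - <<'E'
from workcell import get_state,imaging
import cv2,numpy as np
s=get_state();print(s["tcp_pos"],s["wrist_force"],s["finger_gap"])
a=imaging.read_camera("scene")[:,:,::-1]
cv2.imwrite("pics/s4.png",cv2.resize(a[160:250,350:460],None,fx=6,fy=6,interpolation=cv2.INTER_CUBIC))
E
```

```text
[0.54227893 0.19120584 0.12150705] [-0.97512187 -0.83799109 -1.5932525 ] 0.029504230629465545
```

View pics/s4.png

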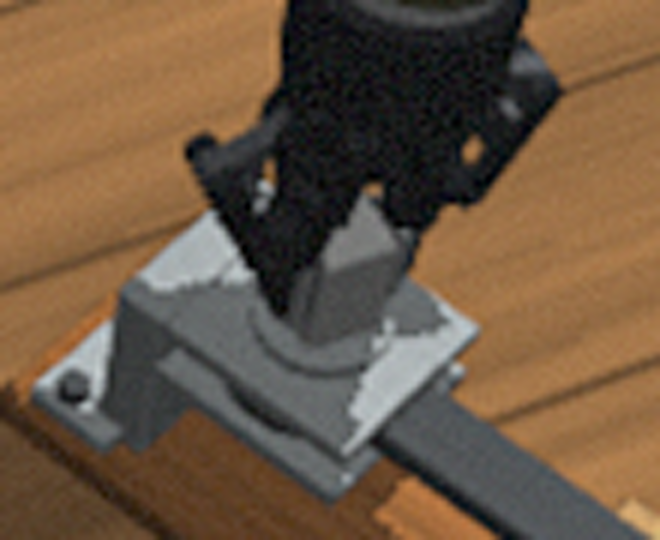

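The collar is on the jaw's top plate and the wrist load has dropped from 4 N to 1.6 N. Releasing, then rising.

Emit:
play_rows --moves '[{"claw": 4, "delta_pos": [0, 0, 0], "twist": 0}, {"claw": 8.5, "delta_pos": [0, 0, 0], "twist": 0}, {"claw": 8.5, "delta_pos": [0, 0, 0], "twist": 0}, {"claw": 8.5, "delta_pos": [0, 0, 0], "twist": 0}, {"claw": 8.5, "delta_pos": [0, 0, 0], "twist": 0}, {"claw": 8.5, "delta_pos": [0, 0, 0], "twist": 0}, {"claw": 8.5, "delta_pos": [0, 0, 0], "twist": 0}, {"claw": 8.5, "delta_pos": [0, 0, 0], "twist": 0}]'

```text
clock: 10.95
tcp_pos: [0.5422, 0.1911, 0.1213]
orientation: [0.0, 0.022, 1.0, 0.0]
wrist_force: [0.7, 0.3, 0.7]
finger_gap: 0.085
```

Emit:
play_rows --moves '[{"claw": 8.5, "delta_pos": [0, 0, -2], "twist": 0}, {"claw": 8.5, "delta_pos": [0, 0, -5], "twist": 0}, {"claw": 8.5, "delta_pos": [0, 0, -9], "twist": 0}, {"claw": 8.5, "delta_pos": [0, 0, -13], "twist": 0}, {"claw": 8.5, "delta_pos": [10, 0, -13], "twist": 0}, {"claw": 8.5, "delta_pos": [10, 0, -13], "twist": 0}, {"claw": 8.5, "delta_pos": [10, 0, -13], "twist": 0}, {"claw": 8.5, "delta_pos": [10, 0, -13], "twist": 0}]'

```text
clock: 11.95
tcp_pos: [0.4429, 0.1956, 0.2517]
orientation: [0.001, 0.022, 1.0, 0.0]
wrist_force: [0.6, -0.5, -0.1]
finger_gap: 0.085
```

```bash
python3 - <<'E'
from workcell import get_state,imaging
import cv2,numpy as np
s=get_state();print(s["clock"],s["tcp_pos"],s["wrist_force"],s["finger_gap"])
a=imaging.read_camera("scene")[:,:,::-1];b=imaging.read_camera("top")[:,:,::-1]
f=lambda im,u,v:cv2.resize(im[v-40:v+40,u-30:u+30],None,fx=6,fy=6,interpolation=cv2.INTER_CUBIC)
cv2.imwrite("pics/s5.png",np.hstack([f(a,404,205),f(b,203,251)]))
E
```

```text
11.95 [0.44292224 0.19562094 0.25166253] [ 0.62564939 -0.46009797 -0.08135782] 0.08500607549542027
```

View pics/s5.png

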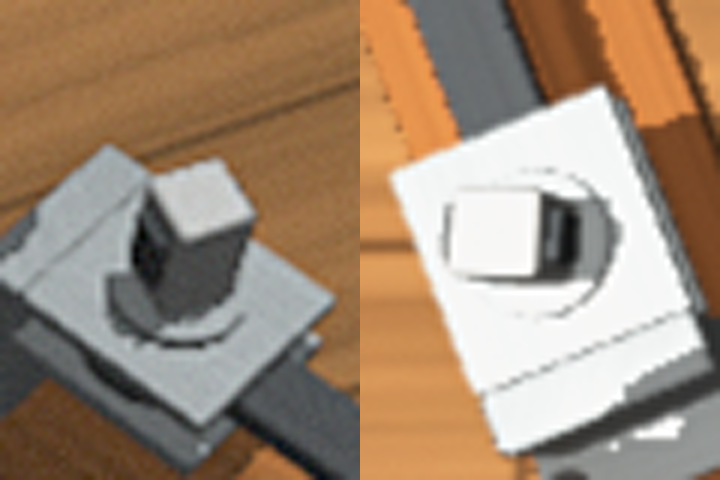

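The pin stands upright in the jaw with its collar flat on the plate. The head is at about (403,198) in the scene view, the button has sprung out, and the gripper is clear. Handing in.

```bash
python3 -c "
from workcell import env
print(env.hand_in())"
```

```text
the job is handed in; nothing more can be done
None
```

The quick-release pin is in the towing jaw, let go and handed in at about 12 s on the robot's clock. No verdict came back.

I gripped the pin across its buttons at 50 N. The finger opening read 29.8 mm, so both buttons were flush. I carried it over the jaw, slid it down without side load until the collar took the weight, then opened and backed away.

- **Final pictures:** these show the pin upright, its collar flat on the top plate and the visible button sprung out. The gripper is clear, with no wrist force beyond noise.
- **Not checked:** the balls below the lower plate were out of sight. I did not look at the round-knobbed pin again after the lift; it was in its bore then, and the arm touched nothing on the way.
- **Disagreements:** the two cameras disagreed by 2–5 mm on the pin and about 2 mm on the hole. The shank passed the holes without contact all the same.
- **Look-alike:** one yellow pin was found toppled on the table before the first grasp. I had not touched it, and I left it where it lay.

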